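# Step the tart-tin tray under the dosing spout

## Task

Take the sliding tray of tart tins by its black knob and slide it until the square tin is centred under the spout, and leave it still there for two seconds for its portion. Then slide the tray on until the triangular tin is centred under the spout, and let go of it there.

Things in the scene. Friction and masses are not known exactly. Their poses are not given: they have to be found in the camera images.
- spout_tip (a point): Steel spout, fixed: a 12 mm pipe reaching forward at 150 mm height from a steel cylinder (72 mm across, 242 mm high) at the back of the stand, then straight down. This point: middle of the tip's underside, 92 mm above the worktop, 18 mm above the tins' rims. z is up, x points back to the cylinder; the stand may be turned up to 0.3 rad.
- knob (a point): Black upright knob, 24 mm across, 56 to 100 mm above the worktop, on the tray's wooden handle (22 mm wide, toward the robot). This point: on its axis, 85 mm up, where to grip from above. Knob, tray and tins are one rigid piece that slides level without turning, 37 mm either way of mid-travel along the spout's x and 64 mm along its y; 1.5 N friction a slide, stays where left.
- square_tin (a point): The only square tart tin, steel, 42 x 42 mm, 18 mm high; left tin of the far row seen from the knob. Six tins in two rows of three, 54 mm apart, are fixed on the wooden tray (130 x 176 mm); the others are four round ones (44 mm across) and the triangular one. This point: middle of its open top, 74 mm above the worktop.
- triangle_tin (a point): The only triangular tart tin, steel, sides 52 mm, 18 mm high; middle tin of the near row on the same tray, one corner toward the knob. This point: the middle (centroid) of its open top, 74 mm above the worktop, 138 mm from the knob's axis.

How it is judged:
By the outcome, as a careful person would: the job done as asked, in the order asked, and still so for the second after the job is handed in, with the robot touching nothing.
It also fails if it takes over 38 s, if anything falls off the work surface, if the arm or the gripper's body presses on something with over 40 N, if the wrist force passes 120 N, or if a joint passes its speed limit or range.

## Robot

A 6-joint arm with a two-finger parallel gripper is mounted at the origin on a cart in front of the work surface, level with it; the furniture and walls round the work are solid. World frame = base frame: x ahead of the robot, y to its left, z up, the work surface at z = 0. Lengths are in mm, angles in rad, forces in N, time in s.
With the tool pointing down it reaches from about 275 to 725 mm from the base axis. Payload 15.9 kg.
Tool frame: the origin (TCP) lies on the centre line of the jaws, within the pads' length; the fingertips stand 17 mm ahead of it and the grasp point (between the pads) lies 2 mm behind it; z points along the fingers, y is the line along which they close (so a half turn about z gives the same grasp; the last joint's range is limited). The gripper opens to 85 mm and grips with 20 to 120 N. Pads are 22 mm wide; open, the fingers measure 114 mm over their backs; the gripper's body (76 mm by 85 mm) begins 54 mm behind the grasp point. The pads swing forward as they close: fully open they stand 13 mm farther back than shut.
Start: joints at [1.172, 0.213, -0.034, 1.323, 0, 1.571], TCP at [194.149, 460.751, 248.306] pointing down, gripper open.
Joint ranges: [-2.98, 2.98], [-0.74, 1.72], [-1.14, 1.35], [-2.1, 2.04], [-1.57, 1.44], [-3.14, 3.14]. Speed limits (rad/s): [1.89, 1.89, 2.39, 2.57, 3.14, 3.14].

## Interface

Orientations are given as a rotation vector (axis times angle).
In Python, from station import robot, get_image, workorder, find_in, silhouettes, pinpoint gives the robot as it stands. Calls block until the motion is done:
- robot.move_pose(position, orientation): joint-space move of the TCP to a pose.
- robot.line_to(position, rot=None, rate=150, max_force=None): straight line of the TCP; rot=None keeps the orientation; rate is the mean speed in mm/s. With max_force (N) it stops when the force on the tool has changed by that much, and returns True; else False.
- robot.movej(angles): joint-space move.
- robot.open_gripper() and robot.grab(): open the fingers fully, or close them until they stop; the grip force is fixed at half the most.
- robot.wait(seconds).
- robot.inverse_kinematics(position, orientation): joint angles nearest the present ones, or None.
- robot.get_state(): the state.
- get_image(name): name is "scene" or "top"; returns a dict with "image" (384x512x3 uint8, red, green, blue), "z_map" (384x512 float32, mm along the optical axis (not along the pixel's ray), 0 where there is no reading), "fov_y" (degrees; the focal length in pixels is half the picture's height over the tangent of half this angle, whatever the lens; pixels are square), "cx", "cy" (the principal point, pixels), "k1" (the pictures are not rectified: a ray, as slopes to the right and down, at radius r is drawn at 1 + k1 r^2 times it, then the intrinsics apply), "world_from_camera" (4x4, takes a point from camera to world coordinates). Camera axes: x right, y up, looking along -z (the intrinsics and any distortion apply to the point x, -y, -z); pixel columns grow to the right and rows downward; lengths in mm; the calibration is good to about 2 mm. A picture is of the moment at which its call begins.
A pose or a line that the arm cannot do raises robot.MotionError and nothing moves.
- workorder.close_job(): hands the job in; it is judged then, once.
Trained networks look in a picture, given as the dict that the camera call returned (one of the last four; its "shot" number tells which), for a name from the list of things; names that differ only in an ending like _2 or _b are one class to them, and where a whole thing is asked for, a point or a joint stands for the part that bears it (a point fixed in the world has none). Each returns a list of dicts, best first, with "confidence" (0 to 1); they miss things now and then, are a little off and sometimes report something else, mostly with a low value. They report only what shows in the picture. A call takes as long as a camera call.
- find_in(picture, name): "rect" ([left, top, width, height] in pixels, round what is visible of it).
- silhouettes(picture, name): "pixels" (384x512 bool, what is visible of it) and "rect" ([left, top, width, height] in pixels, round what is visible of it).
- pinpoint(picture, name): "uv" ([column, row] in pixels: a listed point, or the origin of a listed thing).
The state is a dict: "clock": time; "joint_positions": joint angles; "joint_velocities": joint speeds; "joint_efforts": joint torques, N m; "ee_pos": TCP position; "ee_rot": TCP orientation; "ft_force": force on the tool from outside, world axes, zero at the start; "wrist_torque": the same for the moment, N m; "grip_width": finger opening in mm; "finger_force": force on a finger pad.
Only numpy, scipy, OpenCV 4.12 (cv2) and the standard library are available. Lean on these libraries where they do the work, as an engineer would, in place of code of your own. Each camera call takes 0.05 s, during which the arm holds its last target. There are 200 camera calls.

## Working session

There is one attempt and no reset: what is moved stays moved. The work goes in short steps, each a Python script; the robot and the scene stay as the last script left them, time stands still between calls to the robot, and variables do not carry over. Pictures are saved under pics/ and viewed, at most 10 in all, crops included, and the job is handed in when it is done.

```bash
mkdir -p pics
cat > h.py <<'E'
import numpy as np, cv2
from station import robot, get_image, workorder, find_in, silhouettes, pinpoint
def ray(p,uv):
    f=p["image"].shape[0]/2/np.tan(np.radians(p["fov_y"])/2)
    d=np.array([(uv[0]-p["cx"])/f,(uv[1]-p["cy"])/f]); s=d.copy()
    for _ in range(30): s=d/(1+p["k1"]*(s@s))
    T=np.array(p["world_from_camera"]); return T[:3,3],T[:3,:3]@np.array([s[0],-s[1],-1])
def atz(p,uv,z):
    o,d=ray(p,uv); return o+d*(z-o[2])/d[2]
def proj(p,X):
    f=p["image"].shape[0]/2/np.tan(np.radians(p["fov_y"])/2)
    T=np.array(p["world_from_camera"]); c=T[:3,:3].T@(np.array(X)-T[:3,3])
    s=np.array([c[0],-c[1]])/-c[2]; s=s*(1+p["k1"]*(s@s)); return s*f+[p["cx"],p["cy"]]
Z=dict(spout_tip=92,knob=85,square_tin=74,triangle_tin=74)
E
python3 - <<'E'
from h import *
for n in("scene","top"):
    p=get_image(n); cv2.imwrite(f"pics/{n}0.png",p["image"][:,:,::-1]); print(n,np.round(p["world_from_camera"],2).tolist())
    for k in Z:
        for r in pinpoint(p,k)[:2]: print(k,np.round(r["confidence"],2),np.round(r["uv"],1),np.round(atz(p,r["uv"],Z[k]),1))
print(robot.get_state())
E
```

```text
scene [[0.9, 0.28, -0.34, 271.88], [-0.45, 0.59, -0.68, -505.44], [0.01, 0.76, 0.65, 657.28], [0.0, 0.0, 0.0, 1.0]]
spout_tip 0.97 [293.5 195.9] [639.9  40.1  92. ]
knob 0.85 [218.5 206.1] [478.3  89.4  85. ]
square_tin 0.76 [285.8 175.7] [673.2 131.4  74. ]
triangle_tin 0.94 [276.9 191.4] [624.7  88.4  74. ]
top [[0.01, 0.99, -0.12, 479.3], [-1.0, 0.01, 0.02, 66.61], [0.03, 0.11, 0.99, 977.7], [0.0, 0.0, 0.0, 1.0]]
spout_tip 0.64 [256.7 168.2] [640.8  51.2  92. ]
knob 0.81 [240.3 239.2] [475.7  87.2  85. ]
square_tin 0.65 [222.6 157.2] [669.6 132.6  74. ]
triangle_tin 0.64 [245.2 176.9] [622.7  78.   74. ]
{'clock': 0.5, 'joint_positions': array([ 1.17201077e+00,  2.12917493e-01, -3.43964738e-02,  1.32348568e+00,
        9.50196010e-07,  1.57082280e+00]), 'joint_velocities': array([ 0.00130695, -0.00070154,  0.00084244,  0.00207526, -0.00087819,
       -0.00082107]), 'joint_efforts': array([ 2.60590314e-03, -6.85514116e+01,  4.87078607e+01,  2.28413999e-03,
        3.60019358e-04, -9.69880006e-06]), 'ee_pos': array([194.14695592, 460.760739  , 248.29849252]), 'ee_rot': array([-6.22308828e-01, -3.07933859e+00,  4.81987506e-06]), 'ft_force': array([-0.29562545, -0.21329712, -0.31569506]), 'wrist_torque': array([-0.04590178, -0.03476224, -0.00159388]), 'finger_force': 0.0, 'grip_width': 85.82280939695681}
```

View pics/scene0.png

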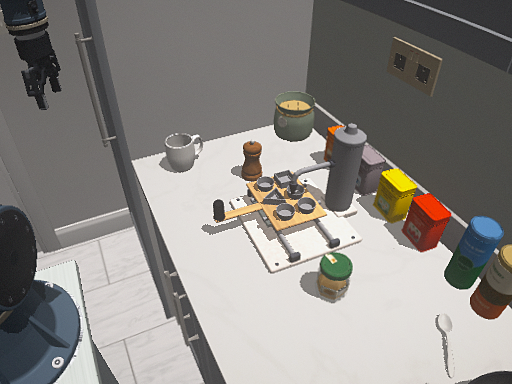

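View pics/top0.png

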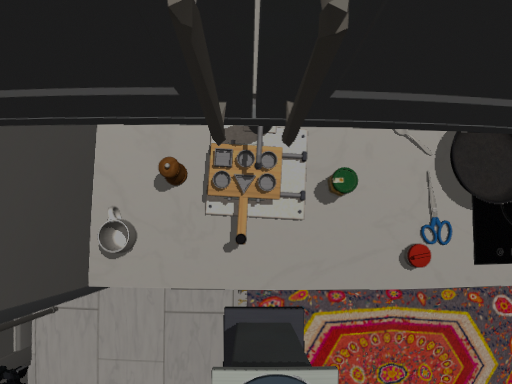

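The scene view shows the tray, with the knob at about (218,208) and the spout over its right half. In the top view the knob is at (240,239), the square tin at (222,157) and the triangle at about (245,184). I'll zoom in on both and check the measurements against the tray's known geometry.

```bash
cat > fit.py <<'E'
from h import *
from scipy.optimize import least_squares
def collect():
    obs=[];ps={}
    for n in("scene","top"):
        for i in range(2):
            p=get_image(n); ps[n]=p
            for k in Z:
                r=pinpoint(p,k)
                if r and r[0]["confidence"]>.3: obs.append((p,k,np.array(r[0]["uv"])))
    return obs,ps
def pts(v):
    c,s=np.cos(v[2]),np.sin(v[2]); R=np.array([[c,-s],[s,c]])
    K=v[:2]
    g=lambda a,z:np.r_[K+R@a,z]
    return dict(knob=g([0,0],85),triangle_tin=g([138,0],74),square_tin=g([192,54],74),spout_tip=np.r_[v[3:5],92])
def fit(obs,use=("knob","square_tin","triangle_tin","spout_tip")):
    f=lambda v:np.concatenate([proj(p,pts(v)[k])-uv for p,k,uv in obs if k in use])
    r=least_squares(f,[477,88,-.05,640,45],loss="soft_l1"); return r.x,f(r.x).reshape(-1,2)
E
python3 - <<'E'
from fit import *
obs,ps=collect(); v,res=fit(obs); print(np.round(v,3))
for (p,k,uv),e in zip(obs,res): print(p["fov_y"],k,uv.round(1),e.round(1))
for n,(x,y,w,h) in dict(scene=(205,140,160,120),top=(195,120,125,125)).items():
    p=ps[n]; im=cv2.resize(p["image"][y:y+h,x:x+w],None,fx=4.7,fy=4.7,interpolation=2)[:,:,::-1].copy()
    for k,X in pts(v).items():
        u=(proj(p,X)-[x,y]+.5)*4.7; cv2.drawMarker(im,tuple(int(a) for a in u),(0,0,255),0,12,1)
    cv2.imwrite(f"pics/{n}1.png",im)
E
```

```text
[ 4.76437e+02  8.77110e+01 -4.00000e-02  6.38378e+02  5.14240e+01]
53.00250556444096 spout_tip [292.8 192.3] [-2.4  0.8]
53.00250556444096 knob [217.7 203.5] [0.3 3.3]
53.00250556444096 square_tin [289.3 175.2] [-5.   0.2]
53.00250556444096 triangle_tin [274.  195.1] [ 0.3 -0.9]
53.00250556444096 spout_tip [290.2 194.9] [ 0.2 -1.8]
53.00250556444096 knob [218.5 209.1] [-0.5 -2.3]
53.00250556444096 square_tin [283.9 172. ] [0.4 3.4]
53.00250556444096 triangle_tin [276.6 195.8] [-2.3 -1.6]
52.99394449344891 spout_tip [255.5 170.2] [ 1.1 -1. ]
52.99394449344891 knob [240.1 239.1] [-0.  -0.2]
52.99394449344891 square_tin [221.6 158.4] [ 0.4 -1.5]
52.99394449344891 triangle_tin [242.9 178.4] [0.4 2. ]
52.99394449344891 spout_tip [256.8 169.1] [-0.2  0.1]
52.99394449344891 knob [239.3 239.4] [ 0.8 -0.5]
52.99394449344891 square_tin [222.1 158. ] [-0.1 -1.1]
52.99394449344891 triangle_tin [243.7 180.1] [-0.4  0.3]
```

View pics/scene1.png

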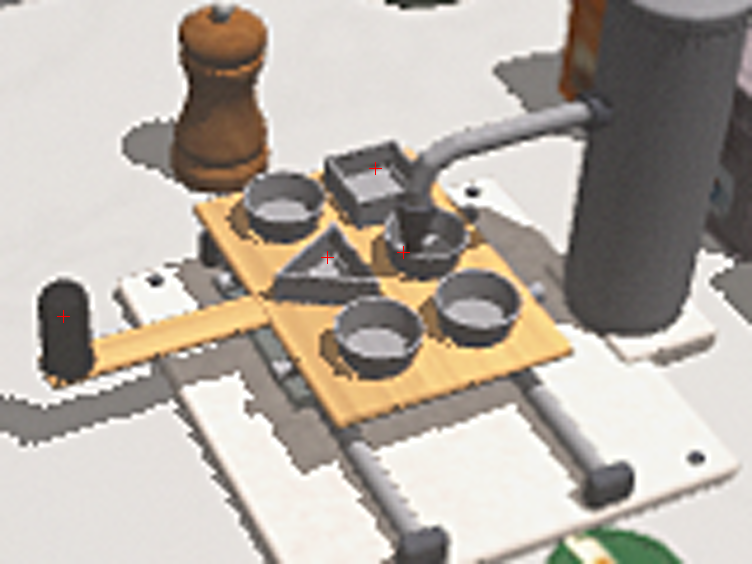

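View pics/top1.png

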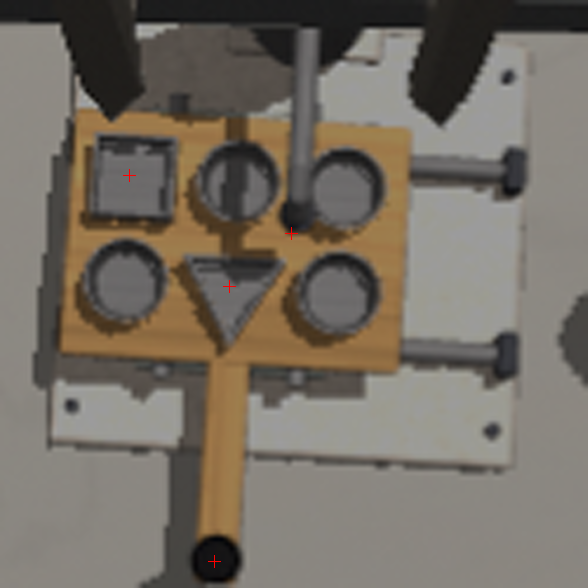

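The tray model fits both views: the knob, square and triangle marks all sit on their features. The spout mark is a few pixels off the visible nozzle, which is at about (413,240) in the scene crop and (295,215) in the top crop. I'll refine it with a pipe overlay.

```bash
cat >> fit.py <<'E'
def draw(ps,S,yaw,name,extra=()):
    out=[]
    for n in("scene","top"):
        p=ps[n]; c=proj(p,S); x,y=(c-[20,24]).astype(int); m=9
        im=cv2.resize(p["image"][y:y+48,x:x+42],None,fx=m,fy=m,interpolation=2)[:,:,::-1].copy()
        im=cv2.convertScaleAbs(im,alpha=1.6,beta=20)
        P=lambda X:((proj(p,X)-[x,y]+.5)*m).astype(int)
        a=np.linspace(0,6.3,40); ex=np.array([np.cos(yaw),np.sin(yaw),0])
        for z,col in((92,(0,0,255)),(140,(0,200,0))):
            cv2.polylines(im,[np.array([P([S[0]+6*np.cos(t),S[1]+6*np.sin(t),z]) for t in a])],True,col,1)
        for dy in(-6,6):
            b=np.array([S[0],S[1],150])+ex*20+dy*np.array([-ex[1],ex[0],0]); cv2.line(im,tuple(map(int,P(b))),tuple(map(int,P(b+30*ex))),(255,0,0),1)
        for poly in extra: cv2.polylines(im,[np.array([P(X) for X in poly])],True,(255,0,255),1)
        out.append(im)
    cv2.imwrite(name,np.hstack(out))
E
python3 - <<'E'
from fit import *
ps={n:get_image(n) for n in("scene","top")}
u={"scene":[292.4,190.5],"top":[257.2,165.9]}
r=least_squares(lambda X:np.concatenate([proj(ps[n],[X[0],X[1],92])-u[n] for n in u]),[640,45]);print(r.x,r.fun)
draw(ps,np.r_[r.x,92],-.04,"pics/tip.png")
E
```

```text
[645.94519577  52.69567806] [ 0.58308639  1.3621103  -1.12144353  0.1107731 ]
```

View pics/tip.png

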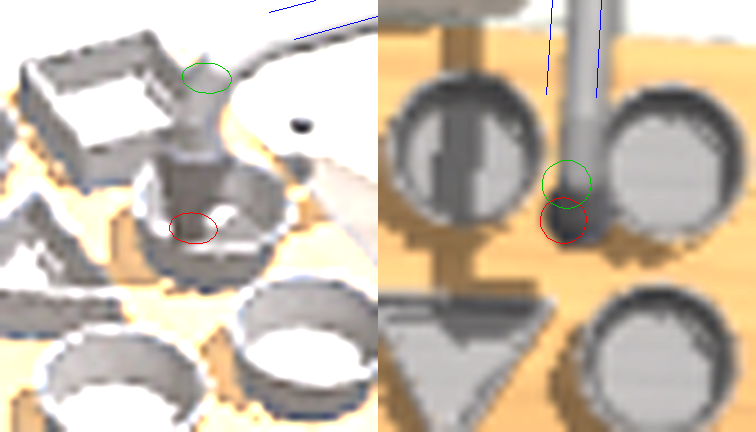

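Top-view evidence puts the tip near (645, 50). Next I'll grip the knob, move the square tin under the spout, then re-measure.

```bash
cat > sq.py <<'E'
from fit import *
def outlines(K,yaw):
    c,s=np.cos(yaw),np.sin(yaw); g=lambda a,b:[K[0]+c*a-s*b,K[1]+s*a+c*b,74]
    h=52/np.sqrt(3)
    return [[g(192+i*21,54+j*21) for i,j in((1,1),(1,-1),(-1,-1),(-1,1))],
            [g(138-h*np.cos(t),h*np.sin(t)) for t in(0,2*np.pi/3,4*np.pi/3)]]
E
python3 - <<'E'
from sq import *
rot=[np.pi*np.sin(.04),np.pi*np.cos(.04),0]
robot.move_pose([476.4,87.5,170],rot)
robot.line_to([476.4,87.5,83],rate=120,max_force=15)
robot.grab(); s=robot.get_state(); print(s["clock"],s["ee_pos"],s["grip_width"],s["finger_force"],s["ft_force"])
f=robot.line_to([451,4.5,83],rate=60,max_force=20); robot.wait(.2)
s=robot.get_state(); print(f,s["clock"],s["ee_pos"],s["grip_width"],s["ft_force"])
ps={n:get_image(n) for n in("scene","top")}
draw(ps,np.array([645,50.5,92]),-.04,"pics/sq1.png",outlines(s["ee_pos"],-.04))
E
```

```text
4.8083 [476.61881926  87.59117047  83.34895283] 22.395454813340645 58.40939925983548 [-1.14979102  0.9819891   5.60709517]
False 6.6083 [451.09834769   4.02813211  83.25146477] 21.856659413769503 [ 0.46805068 -1.13607206  5.44592057]
```

View pics/sq1.png

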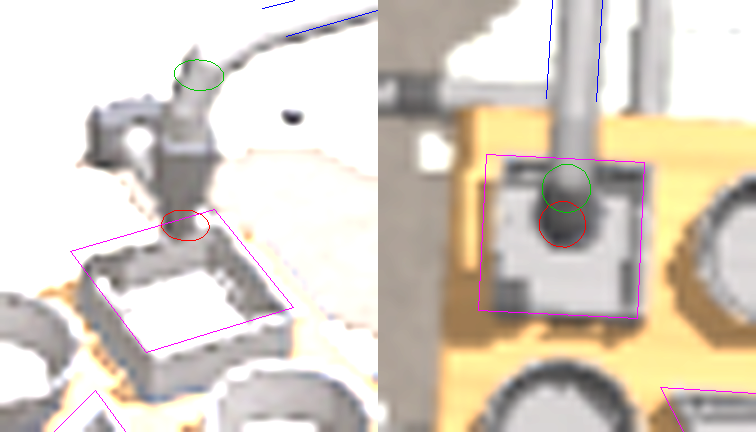

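The tin is roughly under the spout. The top view suggests it's a few mm short in x, so I'll use the depth maps to measure the nozzle and tin directly.

Run:
```python
from sq import *
ims=[]
for n in("scene","top"):
    p=get_image(n); zm=p["z_map"]; c=proj(p,[645,50.5,92]).astype(int); T=np.array(p["world_from_camera"])
    W=np.zeros((60,60,3)); x0,y0=c-30
    for j in range(60):
        for i in range(60):
            o,d=ray(p,(x0+i,y0+j)); W[j,i]=o+d*zm[y0+j,x0+i]
    z=W[...,2]
    for lo,hi in((84,95),(95,105),(105,118),(118,135),(135,165)):
        m=(z>lo)&(z<hi)&(abs(W[...,0]-645)<25)&(abs(W[...,1]-50)<20)
        if m.any(): print(n,lo,hi,m.sum(),"x",W[m][:,0].min().round(1),W[m][:,0].max().round(1),"y",W[m][:,1].min().round(1),W[m][:,1].max().round(1),"mean",W[m].mean(0).round(1))
    m=(z>68)&(z<80)&(abs(W[...,0]-640)<32)&(abs(W[...,1]-50)<32)
    print(n,"rim",m.sum(),cv2.minAreaRect(W[m][:,:2].astype(np.float32)))
    b=cv2.resize(p["image"][c[1]-20:c[1]+20,c[0]-18:c[0]+18],None,fx=11,fy=11,interpolation=0)[:,:,::-1]
    ims.append(cv2.convertScaleAbs(b,alpha=2.,beta=10))
    if n=="scene":
        for j in range(12,40,1): print(j," ".join("%4d"%a if a>84 else "  . " for a in z[j,18:42]))
cv2.imwrite("pics/zoom.png",np.hstack(ims))
```

```text
scene 84 95 5 x 638.9 645.2 y 47.1 49.7 mean [641.7  48.1  92.5]
scene 95 105 13 x 636.9 645.7 y 44.2 54.0 mean [640.2  46.8 100.7]
scene 105 118 27 x 633.7 649.9 y 41.1 51.4 mean [640.   44.9 112.3]
scene 118 135 50 x 633.2 650.9 y 40.7 57.5 mean [640.5  46.6 125.5]
scene 135 165 91 x 637.5 669.5 y 41.1 53.3 mean [652.6  46.7 147.9]
scene rim 130 ((638.4337158203125, 47.213077545166016), (58.511287689208984, 45.019264221191406), 0.4933715760707855)
12   .    .    .    .    .    .    .    .    .    .    .    .   144  146  147  146  149  146  146  144  144   .    .    . 
13   .    .    .    .    .    .    .    .    .    .    .    .   143  145  146  146  146  145  143   .    .    .    .    . 
14   .    .    .    .    .    .    .    .    .    .    .    .   141  143  142  143  142  139   .    .    .    .    .    . 
15   .    .    .    .    .    .    .    .    .    .    .   139  138  140  141  140  140   .    .    .    .    .    .    . 
16   .    .    .    .    .    .    .    .    .    .    .   137  137  136  138  138  135   .    .    .    .    .    .    . 
17   .    .    .    .    .    .
[... 2406 characters left out ...]
.    .    .    .    . 
37   .    .    .    .    .    .    .    .    .    .    .    .    .    .    .    .    .    .    .    .    .    .    .    . 
38   .    .    .    .    .    .    .    .    .    .    .    .    .    .    .    .    .    .    .    .    .    .    .    . 
39   .    .    .    .    .    .    .    .    .    .    .    .    .    .    .    .    .    .    .    .    .    .    .    . 
top 105 118 3 x 634.4 636.6 y 41.9 53.2 mean [635.3  46.4 116.6]
top 118 135 27 x 633.4 646.7 y 42.1 57.9 mean [638.5  49.5 125.4]
top 135 165 89 x 637.6 669.6 y 42.8 54.1 mean [652.8  48.6 151. ]
top rim 79 ((637.4149169921875, 46.45030212402344), (58.42550277709961, 40.59432601928711), 0.7347844839096069)
```

View pics/zoom.png

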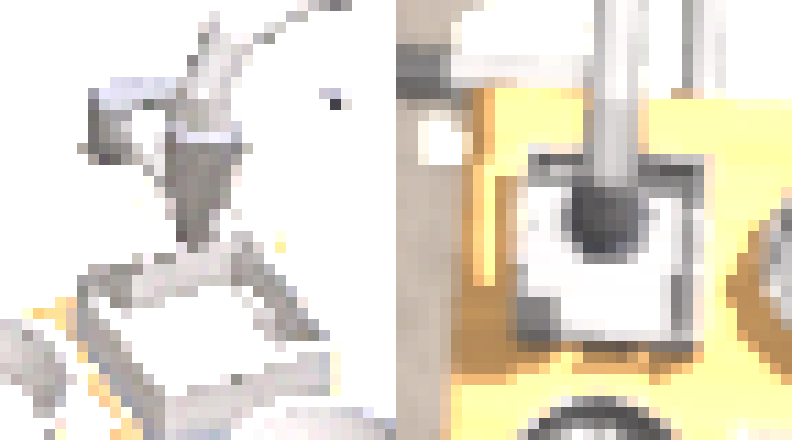

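The nozzle is a cone, wide at z≈122 and narrow at 92. Its axis from depth is about (642.5, 49.5). Now the same depth-based measurement for the tin rim.

```bash
cat > rim.py <<'E'
from sq import *
def cloud(p):
    H,Wd=p["z_map"].shape; jj,ii=np.mgrid[0:H,0:Wd]
    f=H/2/np.tan(np.radians(p["fov_y"])/2); d=np.stack([(ii-p["cx"])/f,(jj-p["cy"])/f],-1); s=d.copy()
    for _ in range(30): s=d/(1+p["k1"]*(s**2).sum(-1,keepdims=True))
    T=np.array(p["world_from_camera"]); r=np.stack([s[...,0],-s[...,1],-np.ones((H,Wd))],-1)
    return (r*p["z_map"][...,None])@T[:3,:3].T+T[:3,3]
def tin(p,W,name,n):
    for r in silhouettes(p,name)[:1]:
        m=r["pixels"]&(W[...,2]>68)&(W[...,2]<80); q=W[m][:,:2].astype(np.float32)
        print(n,name,round(r["confidence"],2),m.sum(),"x",q[:,0].min(),q[:,0].max(),"y",q[:,1].min(),q[:,1].max(),cv2.minAreaRect(q))
        return q
def cone(W,n):
    m=(W[...,2]>94)&(W[...,2]<124)&(abs(W[...,0]-642)<22)&(abs(W[...,1]-50)<20); q=W[m]
    # cone: radius 8.5 at z=122 -> r0 at 92, vertical axis
    r=least_squares(lambda v:np.hypot(q[:,0]-v[0],q[:,1]-v[1])-(v[2]+(8.5-v[2])*(np.minimum(q[:,2],122)-92)/30),[642,50,4],loss="soft_l1",bounds=([600,0,3],[700,99,7]))
    # only side points
    print(n,"cone",len(q),r.x.round(1),np.abs(r.fun).mean().round(2))
E
python3 - <<'E'
from rim import *
for n in("scene","top"):
    p=get_image(n); W=cloud(p); cone(W,n); tin(p,W,"square_tin",n); tin(p,W,"triangle_tin",n)
    m=(W[...,2]>78)&(W[...,2]<122)&(np.hypot(W[...,0]-451,W[...,1]-4)<0)
    for name in("knob",):
        for r in pinpoint(p,name)[:1]: print(name,atz(p,r["uv"],85))
print(robot.get_state()["clock"],robot.get_state()["ee_pos"])
E
```

```text
scene cone 67 [642.8  49.6   4.5] 0.89
scene square_tin 0.83 633 x 438.63968 668.7166 y -81.94732 72.56058 ((552.68896484375, -1.5036697387695312), (152.49952697753906, 226.73472595214844), 87.24927520751953)
scene triangle_tin 0.97 606 x 559.9306 668.7166 y -81.94732 70.156044 ((612.9629516601562, -4.642913818359375), (152.01345825195312, 106.0243148803711), 87.24927520751953)
knob [452.47587568  12.4206633   85.        ]
top cone 18 [641.8  49.2   7. ] 0.91
top square_tin 0.95 423 x 559.3955 666.65967 y -81.71893 68.62115 ((611.5260009765625, -5.637565612792969), (149.07546997070312, 104.40467071533203), 87.48424530029297)
top triangle_tin 0.62 423 x 559.3955 666.65967 y -81.71893 68.62115 ((611.5260009765625, -5.637565612792969), (149.07546997070312, 104.40467071533203), 87.48424530029297)
7.2083 [451.10478102   4.03932357  83.25555661]
```

The silhouettes cover the whole tray, so I'll fit the full known tin grid to the rim points.

```bash
cat > grid.py <<'E'
from rim import *
def gridfit(W,K0,n):
    m=(W[...,2]>70.5)&(W[...,2]<78)&(W[...,0]>K0[0]+95)&(W[...,0]<K0[0]+225)&(abs(W[...,1]-K0[1]+7)<92); q=W[m][:,:2]
    def dist(v):
        c,s=np.cos(v[2]),np.sin(v[2]); d=q-v[:2]; a=d@[c,s]; b=d@[-s,c]
        D=[np.abs(np.hypot(a-x,b-y)-21.5) for x,y in((192,0),(192,-54),(138,54),(138,-54))]
        D.append(np.abs(np.maximum(abs(a-192),abs(b-54))-20.5))
        h=52/np.sqrt(12)-.4   # inradius
        nrm=[(np.cos(t),np.sin(t)) for t in(0,2*np.pi/3,-2*np.pi/3)]
        D.append(np.abs(np.max([(a-138)*x+b*y for x,y in nrm],0)-h))
        return np.min(D,0)
    r=least_squares(dist,[K0[0],K0[1],-.045],loss="soft_l1"); v=r.x
    P=pts(np.r_[v,0,0]); print(n,len(q),v.round(3),"res",np.mean(dist(v)).round(2),"sq",P["square_tin"].round(1),"tri",P["triangle_tin"].round(1))
    return v,P
E
python3 - <<'E'
from grid import *
for n in("scene","top"):
    p=get_image(n); W=cloud(p); cone(W,n); gridfit(W,robot.get_state()["ee_pos"][:2],n)
E
```

```text
scene cone 69 [642.8  50.2   4.9] 0.76
scene 410 [ 4.51647e+02  2.44400e+00 -4.80000e-02] res 1.05 sq [646.   47.2  74. ] tri [589.5  -4.1  74. ]
top cone 15 [642.6  49.    7. ] 1.08
top 359 [ 4.50597e+02  2.11200e+00 -4.90000e-02] res 1.1 sq [645.   46.7  74. ] tri [588.4  -4.6  74. ]
```

```bash
cat > ov.py <<'E'
from grid import *
def overlay(ps,S,polys,fn,m=10):
    out=[]
    for n,p in ps.items():
        x,y=(proj(p,[S[0],S[1],92])-[19,24]).astype(int)
        im=cv2.convertScaleAbs(cv2.resize(p["image"][y:y+54,x:x+39],None,fx=m,fy=m,interpolation=0)[:,:,::-1].copy(),alpha=1.6,beta=5)
        P=lambda X:((proj(p,X)-[x,y]+.5)*m).astype(int)
        for z,r,c in((122,8.4,(0,200,0)),(92,4,(0,0,255))):
            cv2.polylines(im,[np.array([P([S[0]+r*np.cos(t),S[1]+r*np.sin(t),z]) for t in np.linspace(0,6.28,40)])],True,c,1)
        for q in polys[n]: cv2.polylines(im,[np.array([P(X) for X in q])],True,(255,0,255),1)
        out.append(im)
    cv2.imwrite(fn,np.hstack(out))
E
python3 - <<'E'
from ov import *
ps={n:get_image(n) for n in("scene","top")}
overlay(ps,[642.7,49.5],dict(scene=outlines([451.6,2.4],-.048),top=outlines([450.6,2.1],-.049)),"pics/ov1.png")
E
```

```text
(no output)
```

View pics/ov1.png

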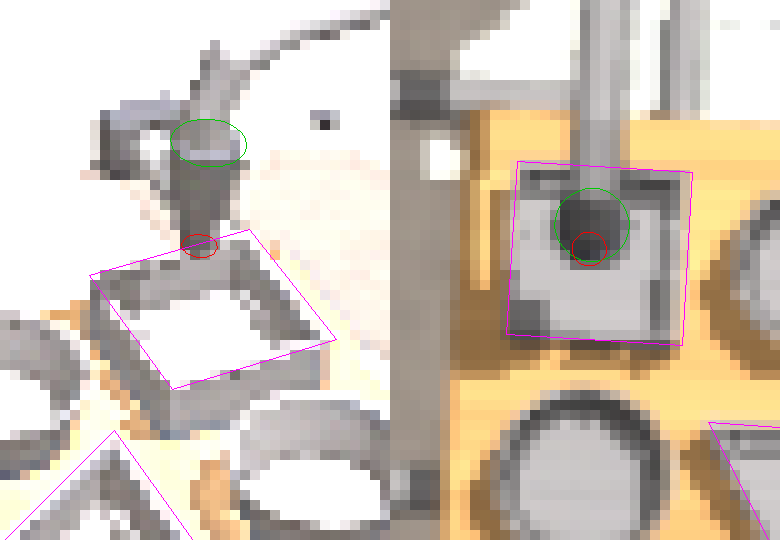

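Both overlays match the images, and both say the tray needs to move about (-2.3, +2.5). I'll correct that and dwell, re-measuring while it's still, then slide by the known tin offset of (54,54) in the tray frame.

Run:
```python
from ov import *
e=robot.get_state()["ee_pos"]
robot.line_to([e[0]-2.3,e[1]+2.5,83],rate=20); robot.wait(.3)
V=[];C=[]
for n in("scene","top")*2:
    p=get_image(n); W=cloud(p); cone(W,n); V.append(gridfit(W,robot.get_state()["ee_pos"][:2],n)[1]["square_tin"])
print(np.mean(V,0),robot.get_state()["clock"],robot.get_state()["ee_pos"])
```

```text
scene cone 69 [643.1  50.1   4.7] 1.02
scene 418 [ 4.49101e+02  4.20200e+00 -4.50000e-02] res 1.01 sq [643.3  49.5  74. ] tri [587.  -2.  74.]
top cone 14 [641.9  49.3   7. ] 0.93
top 364 [ 4.48097e+02  3.96100e+00 -4.70000e-02] res 1.07 sq [642.4  48.9  74. ] tri [585.9  -2.5  74. ]
scene cone 66 [642.7  50.    4.7] 0.91
scene 429 [ 4.49042e+02  4.75900e+00 -4.90000e-02] res 1.08 sq [643.5  49.2  74. ] tri [586.9  -2.   74. ]
top cone 15 [642.1  48.2   7. ] 0.93
top 352 [ 4.48155e+02  4.06700e+00 -4.80000e-02] res 1.03 sq [642.5  48.7  74. ] tri [586.   -2.6  74. ]
[642.9451565   49.07473112  74.        ] 8.2083 [448.69882437   6.10054711  83.20843203]
```

Run:
```python
from ov import *
robot.wait(2.6)
e=robot.get_state()["ee_pos"]
f=robot.line_to([e[0]+56.5,e[1]+51.4,83],rate=60,max_force=25); robot.wait(.3)
print(f,robot.get_state()["clock"],robot.get_state()["ee_pos"],robot.get_state()["ft_force"])
ps={};polys={}
for n in("scene","top")*2:
    p=get_image(n); ps[n]=p; W=cloud(p); cone(W,n); v,_=gridfit(W,robot.get_state()["ee_pos"][:2],n); polys[n]=outlines(v[:2],v[2])
overlay(ps,[642.6,49.6],polys,"pics/tri1.png")
```

```text
False 12.525 [505.37883757  57.06022252  83.32831433] [0.89569055 1.11612283 7.23160187]
scene cone 65 [642.5  50.2   4.4] 1.17
scene 346 [ 5.06033e+02  5.54550e+01 -4.70000e-02] res 1.14 sq [700.4 100.4  74. ] tri [643.9  49.   74. ]
top cone 3 [640.4  50.2   4. ] 0.37
top 231 [ 5.04703e+02  5.44540e+01 -4.60000e-02] res 1.01 sq [699.   99.6  74. ] tri [642.6  48.1  74. ]
scene cone 63 [642.9  50.    4.4] 0.74
scene 362 [ 5.05798e+02  5.54550e+01 -4.80000e-02] res 1.15 sq [700.2 100.2  74. ] tri [643.6  48.9  74. ]
top cone 2 [644.1  50.5   4. ] 0.0
top 226 [ 5.04669e+02  5.42170e+01 -4.50000e-02] res 1.01 sq [698.9  99.5  74. ] tri [642.5  48.   74. ]
```

View pics/tri1.png

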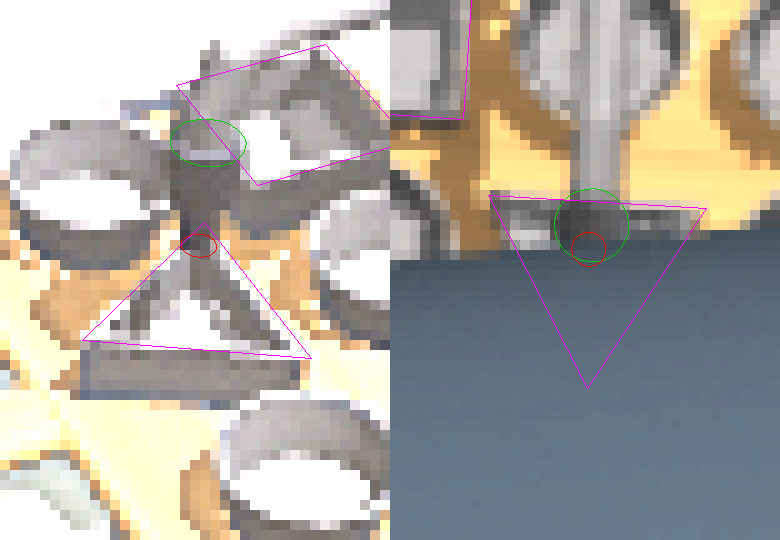

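The triangle is about 1 mm from centred under the tip in the scene view; in the top view the arm hides the spot. I'll nudge it, release, back off and check again.

Run:
```python
from ov import *
e=robot.get_state()["ee_pos"]
robot.line_to([e[0]-.3,e[1]+.9,83.2],rate=15); robot.wait(.3)
e=robot.get_state()["ee_pos"]
robot.open_gripper(); robot.wait(.2)
robot.line_to([e[0],e[1],175],rate=100)
robot.line_to([e[0]-130,e[1]+130,230],rate=150); robot.wait(.2)
ps={};polys={}
for n in("scene","top")*2:
    p=get_image(n); ps[n]=p; W=cloud(p); cone(W,n); v,_=gridfit(W,e[:2],n); polys[n]=outlines(v[:2],v[2])
overlay(ps,[642.6,49.6],polys,"pics/tri2.png"); print(e,robot.get_state()["clock"])
```

```text
scene cone 65 [642.4  49.7   3.9] 0.84
scene 345 [ 5.05584e+02  5.56990e+01 -4.70000e-02] res 1.13 sq [699.9 100.6  74. ] tri [643.4  49.2  74. ]
top cone 11 [641.4  49.4   7. ] 0.81
top 339 [ 5.04698e+02  5.53700e+01 -4.90000e-02] res 1.03 sq [699.1 100.   74. ] tri [642.5  48.7  74. ]
scene cone 62 [642.4  49.8   3.7] 0.82
scene 333 [ 5.05498e+02  5.52190e+01 -4.30000e-02] res 1.07 sq [699.7 100.8  74. ] tri [643.4  49.2  74. ]
top cone 14 [642.2  48.5   7. ] 0.78
top 339 [ 5.0462e+02  5.5144e+01 -4.7000e-02] res 1.07 sq [698.9 100.1  74. ] tri [642.5  48.7  74. ]
[505.13834609  57.58034065  83.35872297] 17.0083
```

View pics/tri2.png

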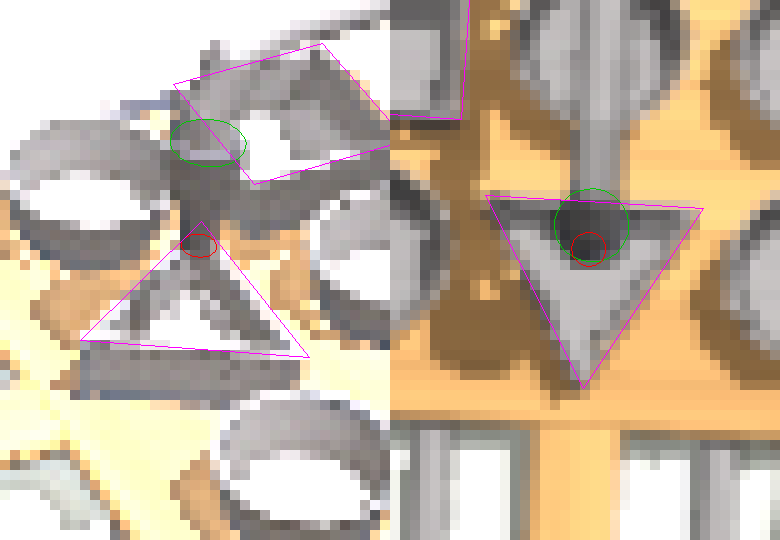

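The triangle's fitted centre is about (643, 49) and the tip is about (642.5, 49.5), so it's within 1 mm. The gripper is clear.

```bash
python3 -c "
from station import workorder; print(workorder.close_job())"
```

```text
the job is handed in; nothing more can be done
None
```

The job is handed in: the square tin stood still under the spout for over 2 s, then the triangular tin was slid under it and let go, each centred to about 1 mm by camera measurement, with the arm clear and the clock at about 17 s; no verdict came back.

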